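# Screw a mirror mount round to face the filter cube, then clamp it

## Robot

A 6-joint arm with a two-finger parallel gripper is mounted at the origin on a cart in front of the work surface, level with it; the furniture and walls round the work are solid. World frame = base frame: x ahead of the robot, y to its left, z up, the work surface at z = 0. Lengths are in m, angles in rad, forces in N, time in s.
With the tool pointing down it reaches from about 0.25 to 0.775 m from the base axis. Payload 4 kg.
Tool frame: the origin (TCP) lies on the front face of the gripper's body, between the roots of the fingers; the fingertips stand 73 mm ahead of it and the grasp point (between the pads) lies 54 mm ahead of it; z points along the fingers, y is the line along which they close (so a half turn about z gives the same grasp; the last joint's range is limited). The gripper opens to 85 mm and grips with 20 to 120 N. Pads are 22 mm wide; open, the fingers measure 114 mm over their backs; the gripper's body (76 mm by 85 mm) begins 54 mm behind the grasp point. The pads swing forward as they close: fully open they stand 13 mm farther back than shut.
Start: joints at [-1.34, 0.087, 1.371, -0, 1.684, -0.103], TCP at [0.18, -0.52, 0.304] pointing down, gripper open.
Joint ranges: [-3.1, 3.1], [-0.76, 2.03], [0.27, 2.55], [-1.08, 4.22], [0.17, 2.65], [-2.57, 2.57]. Speed limits (rad/s): [2.79, 2.79, 3.14, 3.14, 3.14, 3.14].

## Interface

Orientations are given as a unit quaternion [x, y, z, w].
In Python, from bench import read_state, viewer, robot gives the robot as it stands.
- The arm moves only by the shell command python3 -m creep 'ROWS'. ROWS is JSON, a list of rows, each a list of 3 entries, a list of its own where there are three numbers: the shift along the tool's x, y, z in mm, then the turn about the tool's z in rad, then the opening in per cent of the stroke, from 0 (shut) to 100 (fully open). In form: [[[tx, ty, tz], turn, hand], ...]. A call has 1 to 5 rows; each row shifts and turns the commanded pose from where the row before left it, along the tool's axes as they then stand; what a row does not reach is not made up. A row lasts 1/12 s, in which the tool goes at most 41.7 mm and 7.16 degrees, less where a joint would pass 70% of its speed; a pose out of reach is approached as far as the arm can. A call is refused whole if a number of a shift passes 41.7 or a number of a turn 0.125, either way. A call with a gripper value outside its range is refused whole. The fingers move at their own pace and stop on an object; the grip force is fixed at half the most. Time passes only in rows, so rows that do not move let the fingers close. It gives the time, the measured TCP pose, the force, the opening and the grip force at its end, in the units of the state.
- read_state(): the state, without advancing time (a new reading comes with each control period).
- viewer.snapshot(name): name is "side" or "top"; returns a dict with "color" (480x640x3 uint8, red, green, blue), "range_z" (480x640 float32, m along the optical axis (not along the pixel's ray), 0 where there is no reading), "vertical_fov" (degrees; the focal length in pixels is half the picture's height over the tangent of half this angle, whatever the lens; pixels are square), "cx", "cy" (the principal point, pixels), "eye" and "orientation" of the camera in the world. Camera axes: x right, y down, z forward; pixel columns grow to the right and rows downward; lengths in m; the calibration is good to about 2 mm. A picture is of the moment at which its call begins.
- robot.hand_in(): hands the job in; it is judged then, once.
The state is a dict: "time_s": time; "joints": joint angles; "joint_vel": joint speeds; "joint_efforts": joint torques, N m; "position": TCP position; "orientation": TCP orientation; "contact_force": force on the tool from outside, world axes, zero at the start; "torque": the same for the moment, N m; "width": finger opening in m; "gripper_force": force on a finger pad.
Only numpy, scipy, OpenCV 4.12 (cv2) and the standard library are available. Lean on these libraries where they do the work, as an engineer would, in place of code of your own. Each camera call takes 0.05 s, during which the arm holds its last target. There are 200 camera calls.

## Task

Screw the square black mirror mount farther down on its post (clockwise seen from above) until, with your hand off it, its mirror looks straight at the filter cube on the pillar; it springs back somewhat when let go, so allow for that, but do not screw it far past the cube. Then, with the mount left so, push the red-knobbed clamp lever of the stand clockwise, gently and without gripping the knob, fully home against its stop. Leave the other things on the desk where they are.

Things in the scene. Friction and masses are not known exactly. Their poses are not given: they have to be found in the camera images.
- mirror_mount_centre (a point): Centre (half-way up, on the post's axis, 95 mm above the desk) of the mirror mount: two black square plates, together 23 mm thick (x), 46 wide (y), 46 tall. z up; the round mirror is on the -x face and looks along -x; brass screws stick out 21 mm from the +x face. Take it by its side edges, 46 mm apart (jaws closing along y), upper half; it cannot be lifted off.
- head: The same mount; origin on the axis, 27 mm below its centre; same axes. It turns about the post's vertical axis on a right-hand thread: clockwise from above screws it down (4 mm a turn). It must turn about 70 to 135 degrees, often more than one grasp. The thread drags with 0.14 N m, rising 0.05 N m per rad, and holds where it is left.
- bush (a point): Rubber bush between thread and mount, on the post's axis, turning with the mount (same axes). It twists 1 rad per N m before the thread moves: let go, the mount springs back anticlockwise by the torque it was held with, 8 to 16 degrees; taken anew, that much turn is lost again first.
- stand: The fixed stand, origin on the post's axis at desk height: round foot 92 mm across, 16 mm high with its screws; post and bush 27 mm across; lever collar 38 mm across, 32 to 50 mm above the desk.
- cube_centre (a point): Centre of the black filter cube (34 x 34 x 36 mm, green round window) fixed on an aluminium pillar (foot 54 mm across, 73 mm tall below the cube), 0.15 to 0.21 m from the post, its centre 91 mm above the desk; z up. The mirror looks straight at it when this point lies on the mirror's -x axis seen from above.
- clamp_lever (a joint): Angle of the clamp lever in rad: 0 to 0.2 at the start (open), growing clockwise from above, 1.0 at its hard stop (home). It pivots about the post's axis, drags with 0.2 N m (about 2 N at the knob) and stays where it is left.
- lever_knob (a point): Middle of the upright red knob at the lever's end: 17 mm across, from 34 to 80 mm above the desk; this point is 60 mm above it, 105 mm from the post's axis; own +x points outward along the arm, z up. The arm is an 8 mm rod from the post, 41 mm above the desk.
- hex_stand: Bystander: blue block with hex keys standing in it, loose on the desk; origin at its underside.
- spare_post: Bystander: black post holder with a steel post, loose on the desk; origin at its underside.
- bubble_level: Bystander: round green bubble level, loose on the desk; origin at its underside.
- driver: Bystander: red-handled ball driver, loose on the desk; origin at its underside.
- fork: Bystander: black slotted clamping fork, loose on the desk; origin at its underside.
There are look-alikes about, which are no part of the job. Of the things that look like the stand, the largest one is meant.

How it is judged:
On the way, in this order (a step that is already met when the one before it is completed fails the run):
1. the mount, let go, faces the cube (within about 5 degrees) while the lever is still open (y of cube_centre in the frame of mirror_mount_centre between -0.018 and 0.018 m and x of cube_centre in the frame of mirror_mount_centre below 0 m and contact force between the fingers and head below 0.2 N and value of joint clamp_lever below 0.4 rad), for 0.3 s.
2. the clamp lever is home, the mount still facing the cube (y of cube_centre in the frame of mirror_mount_centre between -0.018 and 0.018 m and x of cube_centre in the frame of mirror_mount_centre below 0 m and value of joint clamp_lever above 0.97 rad), for 0.2 s.
At the end, for the whole second after the job is handed in: The mirror, let go and at rest, faces the cube: the cube's centre lies within 18 mm of the mirror's axis seen from above (about 5 degrees), in front of it; and the clamp lever is home (at least 0.97 of 1.0 rad) (all of step 2 and contact force between the fingers and head below 0.2 N and angular speed of head below 0.1 rad/s); the robot touches nothing.
It fails at once if the mount is screwed far past the cube (the cube's centre more than 90 mm to the other side of the mirror's axis, about 25 degrees or more) (y of cube_centre in the frame of mirror_mount_centre below -0.09 m).
It fails at once if the lever is pushed or squeezed with more than 25 N (contact force between anything else and clamp_lever above 25 N).
It fails at once if a bystander is moved by more than 30 mm (distance of any of hex_stand, spare_post, bubble_level, driver, fork from where it was at the start of the episode above 0.03 m).
It also fails if it takes over 72 s, if anything falls off the work surface, if the arm or the gripper's body presses on something with over 40 N, if the wrist force passes 120 N, or if a joint passes its speed limit or range.

## Working session

There is one attempt and no reset: what is moved stays moved. The work goes in short steps, Python scripts to look and compute and a shell command to move; the robot and the scene stay as the last step left them, time stands still between calls to the robot, and variables do not carry over. Pictures are saved under pics/ and viewed, at most 10 in all, crops included, and the job is handed in when it is done.

```bash
ls; mkdir -p pics; cat > h.py <<'E'
import numpy as np, cv2
from scipy.spatial.transform import Rotation as R
from bench import read_state, viewer, robot
def snap(n):
    d=viewer.snapshot(n); np.savez(''+n+'.npz',**{k:np.array(v) for k,v in d.items()}); return d
def load(n): return dict(np.load(''+n+'.npz'))
def cloud(d):
    z=d['range_z']; h,w=z.shape; f=h/2/np.tan(np.radians(float(d['vertical_fov']))/2)
    v,u=np.mgrid[:h,:w]; P=np.stack([(u-d['cx'])/f*z,(v-d['cy'])/f*z,z],-1)
    o=np.array(d['orientation']); Rm=R.from_quat(o).as_matrix() if o.size==4 else o
    P=P@Rm.T+np.array(d['eye']); P[z==0]=np.nan; return P
E
python3 - <<'E'
from h import *
for n in('top','side'):
    d=snap(n); cv2.imwrite(f'pics/{n}0.png',d['color'][...,::-1]); print(n,d['eye'],d['orientation'],d['vertical_fov'],d['cx'],d['cy'])
print(read_state())
E
```

```text
pics
top [0.44221224 0.1801249  0.97736859] [ 0.70728629 -0.70399183  0.03965467 -0.05068643] 55.14169014323021 313.79858193457324 241.23322724589164
side [0.19431606 1.1771124  0.70796124] [-0.13843559  0.8568241  -0.48797469  0.09256756] 46.122184064300974 318.54845427237274 240.83829402365126
{'time_s': 0.1, 'joints': array([-1.34011534e+00,  8.79001894e-02,  1.37210938e+00, -2.68645347e-05,
        1.68359442e+00, -1.03077354e-01]), 'joint_vel': array([-7.81218811e-04, -8.49847390e-04, -4.76789800e-03,  1.03756826e-04,
        9.26981123e-05,  1.61140920e-03]), 'joint_efforts': array([ 2.69630327e-03, -3.53014076e+01, -3.14218211e+01,  3.32069339e-05,
        7.96143810e-03,  7.20427835e-06]), 'position': array([ 0.18010988, -0.51935531,  0.30284241]), 'orientation': array([ 9.86107706e-01,  1.66104125e-01, -7.74412047e-05, -1.00277111e-03]), 'contact_force': array([ 0.5341036 , -0.40033663, -0.51200692]), 'torque': array([-0.02823195,  0.00873621, -0.03570064]), 'gripper_force': 0.0, 'width': 0.08548910418934154}
```

View pics/top0.png

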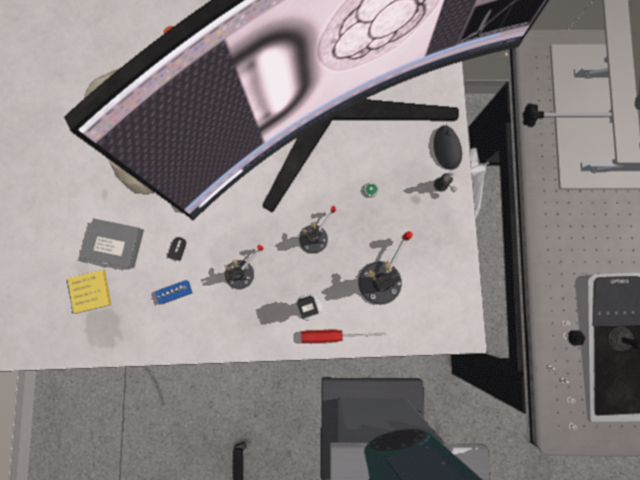

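View pics/side0.png

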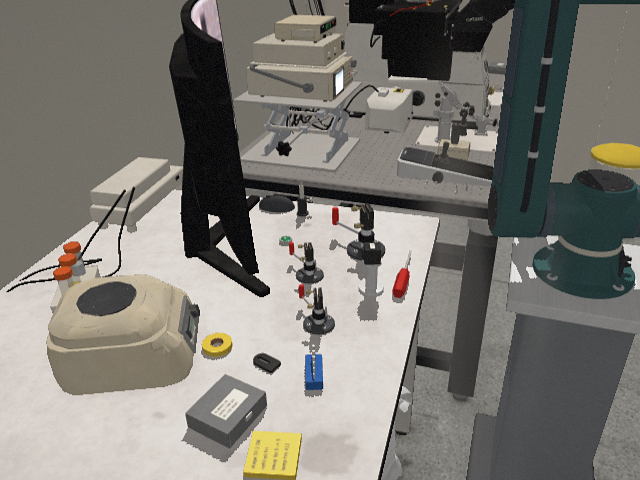

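The top view shows three look-alike stands with red-knobbed levers, at pixels (380,282), (313,238) and (239,274). The one at (380,282) is clearly the largest. The cube is at (307,307), the knob at (407,236), and the side view shows the stand at (366,235) with the cube at (372,255). Next is a close crop and measurements.

```bash
python3 - <<'E'
from h import *
d=load('top'); c=d['color'][215:335,280:440][...,::-1]; s=load('side')['color'][180:300,310:430][...,::-1]
cv2.imwrite('pics/crop1.png',np.hstack([cv2.resize(c,(640,480),interpolation=2)[:,160:],cv2.resize(s,(320,320),interpolation=2)[:, :].copy() if 0 else cv2.copyMakeBorder(cv2.resize(s,(320,320),interpolation=2),0,160,0,0,0)]))
for n in('top','side'):
    d=load(n);P=cloud(d);col=d['color'].astype(int)
    M=np.zeros((480,640),bool)
    if n=='top': M[200:340,285:430]=1
    else: M[170:310,320:430]=1
    def st(name,m):
        p=P[m&M]; p=p[~np.isnan(p).any(1)]
        if len(p): print(n,name,len(p),'med',np.median(p,0).round(4),'min',p.min(0).round(4),'max',p.max(0).round(4))
    red=(col[...,0]>130)&(col[...,1]<70)&(P[...,2]>.03)
    st('red',red)
    near=lambda c,r:np.hypot(P[...,0]-c[0],P[...,1]-c[1])<r
    if n=='top':
        for u,v in((380,282),(307,307),(407,236),(371,189),(320,337),(444,182)): print(u,v,P[v,u])
    dark=(P[...,2]>.1)&(P[...,2]<.13); st('z.1-.13',dark)
    for lo,hi in((.005,.02),(.06,.08),(.08,.1),(.1,.112),(.112,.125)): st((lo,hi),(P[...,2]>lo)&(P[...,2]<hi))
E
```

```text
top red 39 med [0.5728 0.0097 0.0777] min [0.3649 0.0028 0.03  ] max [0.6317 0.1582 0.0833]
380 282 [0.47850945 0.06443867 0.07213377]
307 307 [0.42975182 0.2059566  0.11175783]
407 236 [0.56893273 0.01088999 0.07757028]
371 189 [0.67987203 0.07341872 0.01129985]
320 337 [0.36841815 0.18163191 0.02730779]
444 182 [ 0.68528335 -0.07242413  0.05039531]
top z.1-.13 669 med [0.4464 0.191  0.1112] min [0.4093 0.0345 0.1003] max [0.5164 0.2268 0.1224]
top (0.005, 0.02) 2195 med [0.4806 0.0901 0.0099] min [ 0.3623 -0.0501  0.005 ] max [0.6573 0.2584 0.0199]
top (0.06, 0.08) 241 med [0.567  0.1877 0.074 ] min [0.408  0.0008 0.0602] max [0.5964 0.2267 0.08  ]
top (0.08, 0.1) 158 med [0.499  0.0854 0.0824] min [0.4426 0.0036 0.0801] max [0.5939 0.2236 0.0999]
top (0.1, 0.112) 376 med [0.4315 0.2059 0.1092] min [0.4093 0.0393 0.1003] max [0.5164 0.2268 0.1119]
top (0.112, 0.125) 293 med [0.4806 0.0581 0.1172] min [0.4095 0.0345 0.1121] max [0.5163 0.2191 0.1224]
side red 21 med [0.5697 0.0103 0.0614] min [0.5635 0.0048 0.0371] max [0.5792 0.018  0.081 ]
side z.1-.13 426 med [0.4481 0.1884 0.11  ] min [0.4098 0.0343 0.1001] max [0.5191 0.2291 0.1214]
side (0.005, 0.02) 1803 med [0.4765 0.041  0.011 ] min [ 0.3259 -0.3811  0.005 ] max [0.7271 0.2943 0.02  ]
side (0.06, 0.08) 261 med [0.4737 0.2116 0.0726] min [0.4091 0.0028 0.06  ] max [0.5803 0.3694 0.08  ]
side (0.08, 0.1) 315 med [0.461  0.2161 0.0885] min [0.4094 0.0058 0.08  ] max [0.5778 0.3651 0.0999]
side (0.1, 0.112) 289 med [0.4357 0.2067 0.1087] min [0.4098 0.0395 0.1001] max [0.5191 0.2291 0.112 ]
side (0.112, 0.125) 137 med [0.4808 0.0626 0.1173] min [0.4213 0.0343 0.1121] max [0.5178 0.2241 0.1214]
```

View pics/crop1.png

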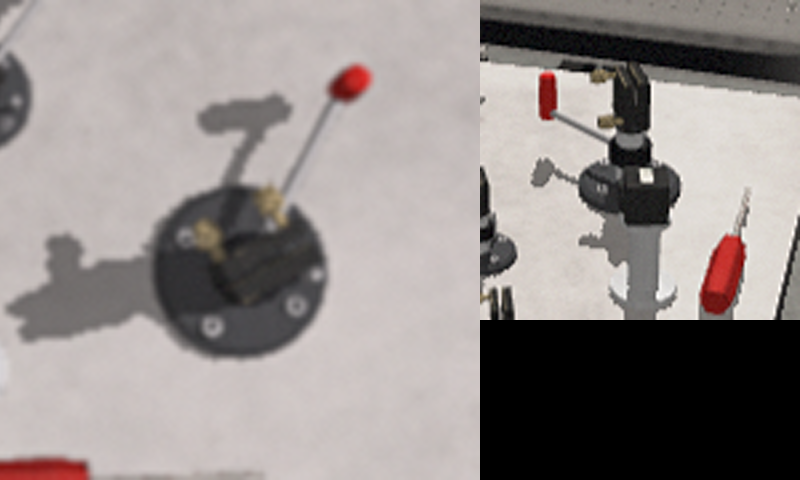

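```bash
cat >> h.py <<'E'
def fit(c=(.479,.062),ns=('top','side'),zlo=.1125,zhi=.1225):
    q=[]
    for n in ns:
        P=cloud(load(n)); m=(np.hypot(P[...,0]-c[0],P[...,1]-c[1])<.045)&(P[...,2]>zlo)&(P[...,2]<zhi); p=P[m][:,:2]; q.append(p)
        print(n,len(p),cv2.minAreaRect(p.astype(np.float32)) if len(p)>4 else '')
    return q
E
python3 - <<'E'
from h import *
fit()
for n in('top','side'):
    d=load(n);P=cloud(d);g=d['color'].mean(-1)
    m=(np.hypot(P[...,0]-.479,P[...,1]-.055)<.06)&(P[...,2]>.006)&(P[...,2]<.02)&(g<110); p=P[m][:,:2]
    print(n,'foot',cv2.minEnclosingCircle(p.astype(np.float32)),np.percentile(p,[1,99],axis=0))
    m=(np.hypot(P[...,0]-.43,P[...,1]-.206)<.035)&(P[...,2]>.104)&(P[...,2]<.116); p=P[m][:,:2]
    print(n,'cube',cv2.minAreaRect(p.astype(np.float32)),p.mean(0))
    m=(np.hypot(P[...,0]-.479,P[...,1]-.055)<.06)&(P[...,2]>.095)&(P[...,2]<.1225); print(np.histogram(P[m][:,2],np.arange(.095,.125,.0025)))
E
```

```text
top 282 ((0.48887157440185547, 0.06302013248205185), (0.04332674294710159, 0.04555673524737358), 29.051471710205078)
side 128 ((0.48834022879600525, 0.06614959239959717), (0.04348188266158104, 0.049636244773864746), 29.227468490600586)
top foot ((0.47997158765792847, 0.058764852583408356), 0.0454394556581974) [[0.43743985 0.01686986]
 [0.52299765 0.10087729]]
top cube ((0.4304583668708801, 0.20670561492443085), (0.03711293265223503, 0.0338643454015255), 18.884429931640625) [0.42938781 0.20614264]
(array([  2,   3,   1,   3,   4,  10,  14,  40, 109, 120,  13]), array([0.095 , 0.0975, 0.1   , 0.1025, 0.105 , 0.1075, 0.11  , 0.1125,
       0.115 , 0.1175, 0.12  , 0.1225]))
side foot ((0.48035961389541626, 0.06153745949268341), 0.0457567423582077) [[0.43617416 0.03084726]
 [0.52301044 0.10372532]]
side cube ((0.4312187731266022, 0.20809321105480194), (0.03711177036166191, 0.034107476472854614), 19.158594131469727) [0.42929776 0.21017515]
(array([15, 14,  9, 19, 12, 20, 23, 29, 33, 50, 16]), array([0.095 , 0.0975, 0.1   , 0.1025, 0.105 , 0.1075, 0.11  , 0.1125,
       0.115 , 0.1175, 0.12  , 0.1225]))
```

Positions measured, checked between both cameras:
- **Post axis:** (0.480, 0.060), foot radius about 46 mm.
- **Mount:** its +x axis points at 29°.
- **Cube:** (0.430, 0.2075), about 0.156 m from the axis, top at 0.11.
- **Knob:** (0.570, 0.010), radius 0.103.

The mirror has to turn about 100° clockwise. A grasp with tool x at 209° covers this in one go within the joint 6 range.

```bash
A='[[[23.6,-22.5,0],0,100],[[23.6,-22.5,0],0,100],[[23.6,-22.5,0],0,100],[[23.6,-22.5,0],0,100],[[23.6,-22.5,0],0,100]]'
python3 -m creep '[[[23.6,-22.5,0],0,100],[[23.6,-22.5,0],0,100],[[23.6,-22.5,0],0,100],[[23.6,-22.5,0],0,100],[[23.6,-22.5,0],0,100]]'
python3 -m creep '[[[23.6,-22.5,0],0,100],[[23.6,-22.5,0],0,100],[[23.6,-22.5,0],0,100],[[23.6,-22.5,0],0,100],[[23.6,-22.5,0],0,100]]'
```

```text
time_s: 0.52
position: [0.2551, -0.3732, 0.3032]
orientation: [0.986, 0.166, -0.0, -0.001]
contact_force: [1.0, -0.3, -0.2]
width: 0.0856
gripper_force: 0.0
time_s: 0.93
position: [0.3296, -0.2281, 0.3035]
orientation: [0.986, 0.166, -0.0, -0.0]
contact_force: [1.9, -0.2, -0.3]
width: 0.0853
gripper_force: 0.0
```

```bash
python3 -m creep '[[[23.6,-22.5,0],0,100],[[23.6,-22.5,0],0,100],[[23.6,-22.5,0],0,100],[[23.6,-22.5,0],0,100],[[23.6,-22.5,0],0,100]]' | head -2
python3 -m creep '[[[23.6,-22.5,0],0,100],[[23.6,-22.5,0],0,100],[[23.6,-22.5,0],0,100],[[23.6,-22.5,0],0,100],[[23.6,-22.5,0],0,100]]' | head -2
for i in 1 ; do python3 -m creep '[[[0,0,0],-0.125,100],[[0,0,0],-0.125,100],[[0,0,0],-0.125,100],[[0,0,0],-0.125,100],[[0,0,0],-0.125,100]]'; done
python3 -m creep '[[[0,0,0],-0.125,100],[[0,0,0],-0.125,100],[[0,0,0],-0.125,100],[[0,0,0],-0.125,100],[[0,0,0],-0.125,100]]' | head -3
python3 -m creep '[[[0,0,0],-0.125,100],[[0,0,0],-0.125,100],[[0,0,0],-0.125,100],[[0,0,0],-0.125,100],[[0,0,0],-0.125,100]]' | head -3
python3 -m creep '[[[0,0,0],-0.125,100],[[0,0,0],-0.125,100],[[0,0,0],-0.125,100],[[0,0,0],-0.125,100],[[0,0,0],-0.125,100]]' | head -3
python3 -m creep '[[[0,0,0],-0.125,100],[[0,0,0],-0.125,100],[[0,0,0],-0.125,100],[[0,0,0],-0.125,100],[[0,0,0],-0.125,100]]' | head -3
python3 -c "
from h import *
s=read_state();print(s['joints'],s['position'],np.degrees(2*np.arctan2(s['orientation'][1],s['orientation'][0])))"
```

```text
time_s: 1.35
position: [0.4042, -0.0831, 0.3036]
time_s: 1.77
position: [0.4789, 0.0618, 0.3034]
time_s: 2.18
position: [0.4785, 0.0604, 0.3032]
orientation: [0.886, 0.464, -0.001, -0.0]
contact_force: [0.6, -0.5, 0.4]
width: 0.0854
gripper_force: 0.0
time_s: 2.6
position: [0.4785, 0.0602, 0.3032]
orientation: [0.7, 0.714, -0.0, -0.0]
time_s: 3.02
position: [0.4785, 0.0601, 0.3032]
orientation: [0.447, 0.895, -0.0, -0.001]
time_s: 3.43
position: [0.4785, 0.0602, 0.3032]
orientation: [0.15, 0.989, -0.0, -0.001]
time_s: 3.85
position: [0.4785, 0.0602, 0.3033]
orientation: [-0.161, 0.987, 0.0, -0.001]
[ 7.48567934e-03 -6.37853802e-02  1.52456136e+00 -9.70538232e-05
  1.68206658e+00 -1.88672695e+00] [0.47846249 0.06015894 0.30327326] 198.52977519091868
```

```bash
python3 -m creep '[[[0,0,0],-0.09,100],[[0,0,0],-0.093,100],[[-1.3,-0.7,0],0,100],[[0,0,25],0,100],[[0,0,25],0,100]]'|head -3
python3 -m creep '[[[0,0,25],0,100],[[0,0,25],0,100],[[0,0,25],0,100],[[0,0,20],0,100],[[0,0,0],0,100]]'
python3 - <<'E'
from h import *
d=snap('side'); c=d['color'][130:310,250:490][...,::-1]; cv2.imwrite('pics/g1.png',cv2.resize(c,(800,600),interpolation=2))
E
```

```text
time_s: 4.27
position: [0.4812, 0.0602, 0.255]
orientation: [-0.246, 0.969, -0.001, 0.002]
time_s: 4.68
position: [0.4771, 0.0601, 0.1535]
orientation: [-0.246, 0.969, 0.001, -0.005]
contact_force: [-2.4, -0.4, -0.6]
width: 0.0852
gripper_force: 0.0
```

View pics/g1.png

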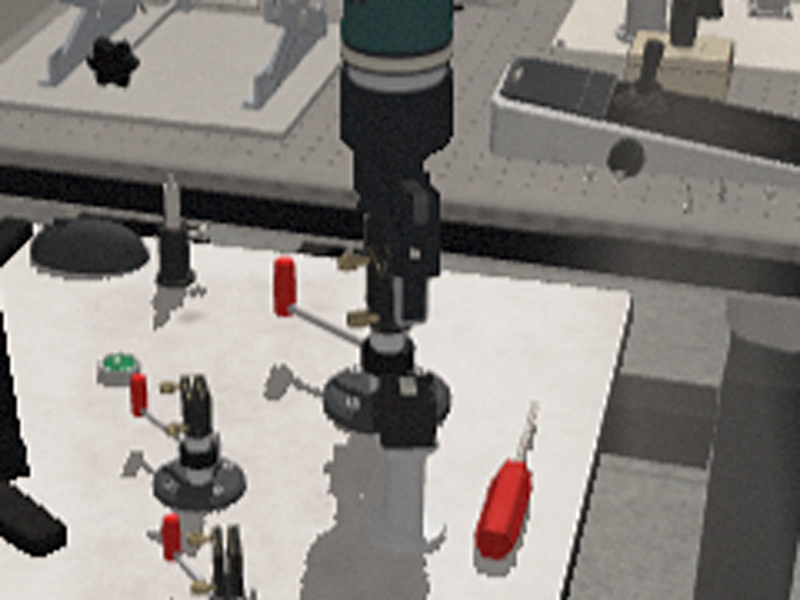

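The crop shows the fingers straddling the mount at (385,280). The near finger is at (410,290), in front of the plate edges, and the knob at (285,285) is clear. Closing now.

```bash
python3 -m creep '[[[0,0,0],0,50],[[0,0,0],0,50],[[0,0,0],0,45],[[0,0,0],0,40],[[0,0,0],0,30]]'
python3 -m creep '[[[0,0,0],0,20],[[0,0,0],0,20],[[0,0,0],0,20],[[0,0,0],0,20],[[0,0,0],0,20]]'
```

```text
time_s: 5.15
position: [0.4822, 0.0587, 0.1619]
orientation: [-0.247, 0.969, -0.003, 0.003]
contact_force: [1.9, -4.8, 4.9]
width: 0.0449
gripper_force: 62.4
time_s: 5.57
position: [0.4822, 0.0587, 0.1619]
orientation: [-0.247, 0.969, -0.003, 0.003]
contact_force: [2.1, -4.9, 4.9]
width: 0.0448
gripper_force: 62.4
```

```bash
python3 -m creep '[[[0,0,0],0.1,20],[[0,0,0],0.1,20],[[0,0,0],0.1,20],[[0,0,0],0.1,20],[[0,0,0],0.1,20]]'|sed -n 2,6p
python3 -m creep '[[[0,0,0],0.1,20],[[0,0,0],0.1,20],[[0,0,0],0.1,20],[[0,0,0],0.1,20],[[0,0,0],0.1,20]]'|sed -n 2,6p
python3 -c "
from h import *
s=read_state();print(s['torque'],s['joints'],np.degrees(2*np.arctan2(s['orientation'][1],s['orientation'][0])))"
```

```text
position: [0.4826, 0.0579, 0.1618]
orientation: [0.003, 1.0, -0.003, 0.004]
contact_force: [3.5, -7.7, 2.4]
width: 0.0447
gripper_force: 62.4
position: [0.4824, 0.057, 0.1615]
orientation: [0.25, 0.968, -0.003, 0.005]
contact_force: [3.0, -10.9, 1.7]
width: 0.0449
gripper_force: 62.4
[-1.80483764 -0.48472042  0.25773636] [ 0.00513895  0.01534922  1.73393042 -0.00838068  1.38499726 -1.0588697 ] 151.05018351349932
```

```bash
python3 -m creep '[[[-1.8,-1.3,0],0.1,20],[[0,0,0],0.1,20],[[0,0,0],0.1,20],[[0,0,0],0.1,20],[[0,0,0],0.1,20]]'|sed -n 2,6p
python3 -m creep '[[[0,0,0],0.1,20],[[0,0,0],0.1,20],[[0,0,0],0.1,20],[[0,0,0],0.1,20],[[0,0,0],0.0,20]]'|sed -n 2,6p
python3 -c "
from h import *
s=read_state();print(s['torque'],s['joints'],np.degrees(2*np.arctan2(s['orientation'][1],s['orientation'][0])))"
```

```text
position: [0.4822, 0.0558, 0.1612]
orientation: [0.482, 0.876, -0.002, 0.003]
contact_force: [-1.0, -7.6, 3.8]
width: 0.0452
gripper_force: 62.6
position: [0.4816, 0.0554, 0.1609]
orientation: [0.645, 0.764, -0.002, 0.003]
contact_force: [-2.5, -8.6, 3.8]
width: 0.0449
gripper_force: 62.6
[-1.6309265   0.32247835  0.25434896] [ 1.40051465e-03  1.66640062e-02  1.73394073e+00 -7.44460877e-03
  1.38898805e+00 -1.64729247e-01] 99.59523790071476
```

```bash
python3 -m creep '[[[0,0,0],0.045,20],[[0,0,0],0.045,20],[[0,0,0],0.0,20],[[0,0,0],0,60],[[0,0,0],0.0,100]]'|sed -n 2,6p
python3 -c "
from h import *
s=read_state();print(s['torque'],np.degrees(2*np.arctan2(s['orientation'][1],s['orientation'][0])))"
python3 -m creep '[[[0,0,0],0,100],[[0,0,0],0,100],[[0,0,0],0,100],[[0,0,0],0,100],[[0,0,-25],0,100]]'|sed -n 2,6p
python3 -m creep '[[[0,0,-25],0,100],[[0,0,-25],0,100],[[0,0,-35],0,100],[[0,0,-35],0,100],[[0,0,0],0,100]]'|sed -n 2,6p
```

```text
position: [0.4815, 0.0582, 0.1599]
orientation: [0.678, 0.735, 0.001, 0.0]
contact_force: [0.9, -0.0, 0.1]
width: 0.0617
gripper_force: 0.0
[-0.00416477  0.01496061  0.03092866] 94.6046690318751
position: [0.4782, 0.0583, 0.1789]
orientation: [0.678, 0.735, -0.004, -0.004]
contact_force: [0.1, 0.1, 0.1]
width: 0.0854
gripper_force: 0.0
position: [0.4835, 0.0584, 0.3125]
orientation: [0.678, 0.735, 0.005, 0.005]
contact_force: [0.9, 1.4, 1.5]
width: 0.0854
gripper_force: 0.0
```

```bash
python3 -m creep '[[[0,0,0],0.117,0],[[0,0,0],0.117,0],[[0,0,0],0.117,0],[[0,0,0],0.117,0],[[0,0,0],0.118,0]]'|sed -n 2,6p
python3 - <<'E'
from h import *
P=cloud(load('top')); m=(np.hypot(P[...,0]-.587,P[...,1]-.041)<.15)&(P[...,2]>.09); print('tall near',np.unique(P[m].round(2),axis=0)[:0],m.sum(), P[m].min(0) if m.any() else '', P[m].max(0) if m.any() else '')
m=(P[...,2]>.2)&(P[...,1]<.25)&(P[...,1]>-.2)&(P[...,0]>.3); print('monitor min x',P[m].min(0))
for n in('top','side'):
    d=snap(n); cv2.imwrite(f'pics/{n}2.png',d['color'][...,::-1])
a=load('top')['color'][215:335,280:440][...,::-1];b=load('side')['color'][180:300,310:430][...,::-1]
cv2.imwrite('pics/c2.png',np.hstack([cv2.resize(a,(480,360),interpolation=2),cv2.resize(b,(300,360),interpolation=2)]))
for z in (.1,.109,.1125):fit((.4815,.058),zlo=z)
E
```

```text
position: [0.4811, 0.0583, 0.3037]
orientation: [0.863, 0.506, 0.0, -0.0]
contact_force: [-0.2, -0.2, -0.4]
width: 0.0256
gripper_force: 0.0
tall near [] 324 [0.46003419 0.03451658 0.0902821 ] [0.51643656 0.08297664 0.12241672]
monitor min x [ 0.73432012 -0.19306629  0.20000128]
top 112 ((0.48051801323890686, 0.06497744470834732), (0.03953235596418381, 0.00974948052316904), 17.579469680786133)
side 233 ((0.4834529161453247, 0.048920467495918274), (0.044044677168130875, 0.049223195761442184), 16.625389099121094)
top 100 ((0.48066970705986023, 0.06500478833913803), (0.03922804817557335, 0.009743256494402885), 17.648651123046875)
side 166 ((0.4833848774433136, 0.04885097220540047), (0.043870072811841965, 0.049345582723617554), 16.167570114135742)
top 92 ((0.48066970705986023, 0.06500478833913803), (0.03922804817557335, 0.009743256494402885), 17.648651123046875)
side 143 ((0.4833848774433136, 0.04885097220540047), (0.043870072811841965, 0.049345582723617554), 16.167570114135742)
```

View pics/c2.png

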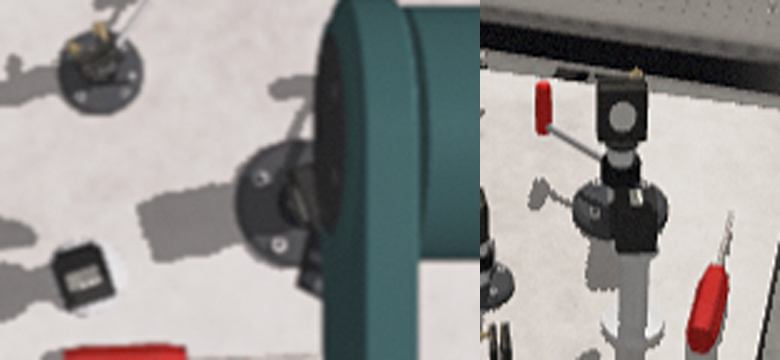

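The mirror now looks left at the cube. Fits give 106.5–107.5° against a target of about 108.8°, well within tolerance. I'll refine that with a plane fit of the mirror-side face, then move beside the knob.

```bash
python3 - <<'E'
from h import *
P=cloud(load('side')); m=(np.hypot(P[...,0]-.4815,P[...,1]-.058)<.03)&(P[...,2]>.078)&(P[...,2]<.113); p=P[m]
for i in range(5):
    c=p.mean(0); n=np.linalg.svd(p-c)[2][2]; n*=np.sign(n[1]); p=p[abs((p-c)@n)<(.006,.004,.003,.0025,.002)[i]]
print(len(p),c,n,np.degrees(np.arctan2(n[1],n[0])))
q=np.array([.430,.2075])
for ax in([.480,.060],[.4815,.0575]): v=q-ax; print(ax,np.degrees(np.arctan2(v[1],v[0])))
E
python3 -m creep '[[[9.2,25.2,0],0,0],[[9.2,25.2,0],0,0],[[9.2,25.2,0],0,0],[[9.2,25.2,0],0,0],[[0,0,25],0,0]]'|sed -n 2,6p
python3 -m creep '[[[0,0,30],0,0],[[0,0,30],0,0],[[0,0,30],0,0],[[0,0,30],0,0],[[0,0,20],0,0]]'|sed -n 2,6p
python3 -m creep '[[[0,0,9],0,0],[[0,0,0],0,0]]'|sed -n 2,6p
```

```text
155 [0.4779379  0.06775967 0.09515788] [-0.31583911  0.94865846 -0.01711096] 108.41427040262282
[0.48, 0.06] 108.72578784527258
[0.4815, 0.0575] 108.94905468191972
position: [0.5927, 0.0406, 0.2831]
orientation: [0.861, 0.509, 0.005, 0.004]
contact_force: [0.8, 0.0, 0.6]
width: 0.0001
gripper_force: 0.0
position: [0.5857, 0.0417, 0.135]
orientation: [0.86, 0.51, -0.002, -0.001]
contact_force: [-0.1, -0.5, 0.1]
width: -0.0001
gripper_force: 0.0
position: [0.5856, 0.0417, 0.1266]
orientation: [0.861, 0.509, -0.003, -0.002]
contact_force: [-0.1, 0.1, 0.3]
width: 0.0002
gripper_force: 0.0
```

Plane fit gives mirror 108.4° against 108.8°, so the mount is spot on. Next is pushing the lever along its arc, 0.05 rad per row.

```bash
python3 -m creep '[[[-4,2,-4],0,0],[[-4,3,0],0,0],[[-3,0,0],0,0],[[-3,0,0],0,0],[[-2,0,0],0,0]]'|sed -n 2,4p
python3 -m creep '[[[-5.3,0.9,0],0.05,0],[[-5.3,0.9,0],0.05,0],[[-5.3,0.9,0],0.05,0]]'|sed -n 2,4p
python3 - <<'E'
from h import *
s=read_state(); print(s['torque'])
d=snap('side'); P=cloud(d);c=d['color'].astype(int)
m=(c[...,0]>130)&(c[...,1]<70)&(P[...,2]>.035)&(np.hypot(P[...,0]-.48,P[...,1]-.06)<.13); print(m.sum(),np.median(P[m],0))
cv2.imwrite('pics/p1.png',cv2.resize(d['color'][150:300,290:490][...,::-1],(800,600),interpolation=2))
E
```

```text
position: [0.5842, 0.0246, 0.1353]
orientation: [0.861, 0.508, 0.001, 0.001]
contact_force: [-0.7, -0.1, 0.2]
position: [0.5784, 0.0105, 0.135]
orientation: [0.897, 0.441, 0.002, 0.0]
contact_force: [1.6, 1.6, -0.0]
[ 0.34107048 -0.23207993  0.01738506]
20 [0.56392334 0.00136999 0.07694444]
```

View pics/p1.png

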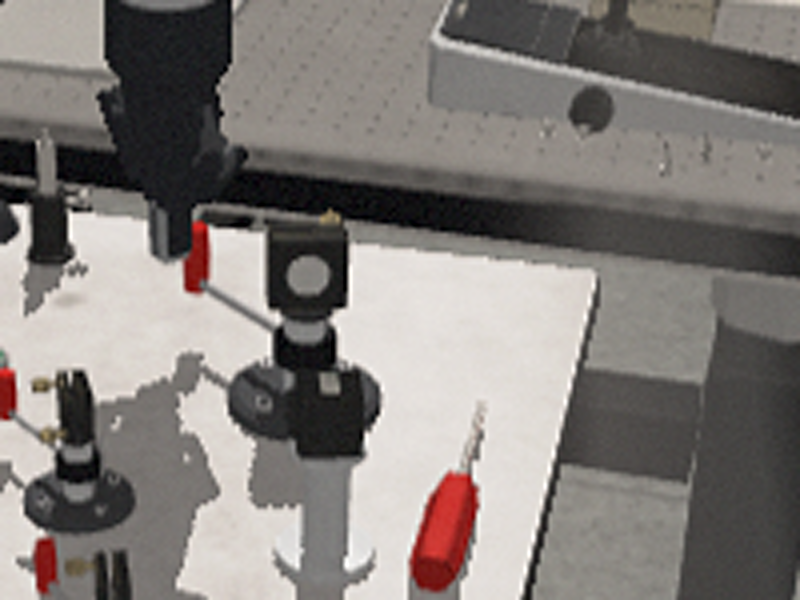

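The crop shows the closed fingers at (170,235) bearing on the knob at (197,258). The contact force is about 2 N as expected, and the mirror at (307,275) is undisturbed. Continuing.

```bash
python3 -m creep '[[[-5.3,0.9,0],0.05,0],[[-5.3,0.9,0],0.05,0],[[-5.3,0.9,0],0.05,0],[[-5.3,0.9,0],0.05,0],[[-5.3,0.9,0],0.05,0]]'|sed -n 2,4p
python3 -m creep '[[[-5.3,0.9,0],0.05,0],[[-5.3,0.9,0],0.05,0],[[-5.3,0.9,0],0.05,0],[[-5.3,0.9,0],0.05,0],[[-5.3,0.9,0],0.05,0]]'|sed -n 2,4p
python3 - <<'E'
from h import *
s=read_state(); print(s['torque'])
d=snap('side'); P=cloud(d);c=d['color'].astype(int)
m=(c[...,0]>130)&(c[...,1]<70)&(P[...,2]>.035)&(np.hypot(P[...,0]-.48,P[...,1]-.06)<.13); k=np.median(P[m],0); print(m.sum(),k,np.degrees(np.arctan2(k[1]-.0585,k[0]-.4812)))
r=s['position'][:2]-[.4812,.0585]; a=2*np.arctan2(s['orientation'][1],s['orientation'][0]); print(np.degrees(a),r@[np.cos(a),np.sin(a)],r@[np.sin(a),-np.cos(a)])
E
```

```text
position: [0.5638, -0.0122, 0.135]
orientation: [0.945, 0.326, 0.002, 0.001]
contact_force: [2.7, -0.5, 0.2]
position: [0.544, -0.0305, 0.135]
orientation: [0.979, 0.206, 0.002, 0.001]
contact_force: [2.9, -0.3, -0.3]
[-0.06413417 -0.45466808 -0.01134452]
16 [ 0.52650225 -0.03328812  0.07803083] -63.731245938351115
23.747637093020842 0.02166545711905361 0.1067476844227496
```

```bash
python3 -m creep '[[[-5.3,0.9,0],0.05,0],[[-2.2,0.3,0],0.02,0],[[-2.2,0.3,0],0.02,0],[[0,0,0],0,0]]'|sed -n 2,4p
python3 -m creep '[[[-2.2,0.3,0],0.02,0],[[-2.2,0.3,0],0.02,0],[[0,0,0],0,0]]'|sed -n 2,4p
python3 -m creep '[[[-2.2,0.3,0],0.02,0],[[0,0,0],0,0]]'|sed -n 2,4p
```

```text
position: [0.5347, -0.0353, 0.1344]
orientation: [0.987, 0.162, 0.001, 0.0]
contact_force: [1.6, -0.6, 2.1]
position: [0.5304, -0.0371, 0.134]
orientation: [0.99, 0.142, -0.0, 0.0]
contact_force: [0.3, 0.7, 1.7]
position: [0.5283, -0.038, 0.1339]
orientation: [0.991, 0.132, -0.0, 0.0]
contact_force: [1.5, -0.1, 1.0]
```

```bash
python3 -m creep '[[[-2.2,0.3,0],0.02,0],[[-2.2,0.3,0],0.02,0],[[0,0,0],0,0]]'|sed -n 2,4p
python3 -m creep '[[[-2.2,0.3,0],0.02,0],[[0,0,0],0,0]]'|sed -n 2,4p
python3 -m creep '[[[-2.2,0.3,0],0.02,0],[[0,0,0],0,0]]'|sed -n 2,4p
```

```text
position: [0.524, -0.0398, 0.1338]
orientation: [0.994, 0.112, -0.0, 0.0]
contact_force: [2.0, -0.5, 0.4]
position: [0.522, -0.0406, 0.1337]
orientation: [0.995, 0.102, -0.0, 0.0]
contact_force: [0.9, 0.5, 1.1]
position: [0.5199, -0.0413, 0.1338]
orientation: [0.996, 0.092, -0.0, 0.0]
contact_force: [1.6, -0.7, -0.1]
```

```bash
python3 -m creep '[[[-2.2,0.3,0],0.02,0],[[0,0,0],0,0]]'|sed -n 2,4p
python3 -m creep '[[[-2.2,0.3,0],0.02,0],[[0,0,0],0,0]]'|sed -n 2,4p
python3 -m creep '[[[-2.2,0.3,0],0.02,0],[[0,0,0],0,0]]'|sed -n 2,4p
```

```text
position: [0.5178, -0.042, 0.1338]
orientation: [0.997, 0.082, -0.0, 0.0]
contact_force: [3.0, -0.9, 0.2]
position: [0.5157, -0.0426, 0.1338]
orientation: [0.997, 0.072, -0.0, 0.0]
contact_force: [1.5, -0.6, -0.3]
position: [0.5135, -0.0432, 0.1338]
orientation: [0.998, 0.062, -0.0, 0.0]
contact_force: [1.2, -0.6, 0.7]
```

```bash
python3 -m creep '[[[-2.2,0.3,0],0.02,0],[[0,0,0],0,0]]'|sed -n 2,4p
python3 -m creep '[[[-2.2,0.3,0],0.02,0],[[0,0,0],0,0]]'|sed -n 2,4p
python3 - <<'E'
from h import *
d=snap('side'); P=cloud(d);c=d['color'].astype(int)
m=(c[...,0]>130)&(c[...,1]<70)&(P[...,2]>.035)&(np.hypot(P[...,0]-.48,P[...,1]-.06)<.13); k=np.median(P[m],0); print(m.sum(),k,np.degrees(np.arctan2(k[1]-.0585,k[0]-.4812)))
cv2.imwrite('pics/p2.png',cv2.resize(d['color'][150:300,290:490][...,::-1],(800,600),interpolation=2))
E
```

```text
position: [0.5114, -0.0438, 0.1338]
orientation: [0.999, 0.052, -0.0, 0.0]
contact_force: [1.3, 0.0, -1.0]
position: [0.5105, -0.0441, 0.1341]
orientation: [0.999, 0.042, 0.002, -0.0]
contact_force: [5.5, 0.4, -2.5]
6 [ 0.48821209 -0.04652129  0.08031618] -86.18013070729641
```

View pics/p2.png

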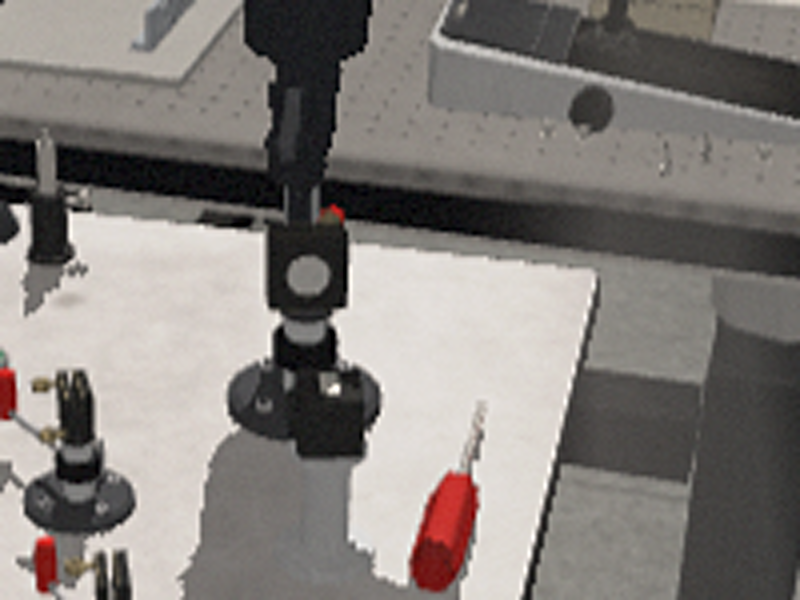

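The knob at (335,213) is at about -86°, so it has moved 57° from the start. The force jumped to 5.5 N with the tool lagging, so this is the stop. One small extra press, then back off.

```bash
python3 -m creep '[[[-1.5,0,0],0,0],[[0,0,0],0,0],[[0,0,0],0,0]]'|sed -n 2,4p
python3 -m creep '[[[8,0,0],0,0],[[10,0,0],0,0],[[10,0,0],0,0],[[10,0,-15],0,0],[[0,0,-30],0,0]]'|sed -n 2,4p
python3 -m creep '[[[0,0,-35],0,0],[[0,30,-25],0,0],[[0,35,0],0,0],[[0,35,0],0,0],[[0,35,0],0,0]]'|sed -n 2,4p
python3 -m creep '[[[0,35,0],0,0],[[0,35,0],0,0],[[0,35,0],0,0],[[0,0,0],0,0],[[0,0,0],0,0]]'|sed -n 2,4p
python3 - <<'E'
from h import *
for n in('top','side'):
    d=snap(n); P=cloud(d);c=d['color'].astype(int)
    m=(c[...,0]>130)&(c[...,1]<70)&(P[...,2]>.035)&(np.hypot(P[...,0]-.48,P[...,1]-.06)<.13); k=np.median(P[m],0); print(n,m.sum(),k,np.degrees(np.arctan2(k[1]-.0585,k[0]-.4812)))
fit((.4815,.058))
P=cloud(load('side')); m=(np.hypot(P[...,0]-.4815,P[...,1]-.058)<.03)&(P[...,2]>.078)&(P[...,2]<.113); p=P[m]
for i in range(5):
    c=p.mean(0); n=np.linalg.svd(p-c)[2][2]; n*=np.sign(n[1]); p=p[abs((p-c)@n)<(.006,.004,.003,.0025,.002)[i]]
print(np.degrees(np.arctan2(n[1],n[0])))
cv2.imwrite('pics/t3.png',cv2.resize(load('top')['color'][175:355,260:500][...,::-1],(800,600),interpolation=2))
E
```

```text
position: [0.5102, -0.0441, 0.1342]
orientation: [0.999, 0.042, 0.003, -0.0]
contact_force: [9.4, -0.5, -4.2]
position: [0.5452, -0.0405, 0.1745]
orientation: [0.999, 0.043, -0.005, -0.001]
contact_force: [0.0, 0.5, 0.3]
position: [0.5582, -0.1768, 0.2398]
orientation: [0.999, 0.043, 0.0, 0.0]
contact_force: [1.0, 0.8, -0.1]
position: [0.5665, -0.2821, 0.2377]
orientation: [0.999, 0.041, -0.001, -0.001]
contact_force: [0.4, 1.1, -0.1]
top 3 [ 0.48840353 -0.04765062  0.07732093] -86.11778015191284
side 2 [ 0.48560536 -0.04386398  0.0777761 ] -87.53572573623634
top 281 ((0.4832276403903961, 0.0485825352370739), (0.04530134052038193, 0.04208142310380936), 19.23918914794922)
side 139 ((0.48395100235939026, 0.05208774656057358), (0.0455964170396328, 0.04500393569469452), 24.68983268737793)
109.09220352023331
```

View pics/t3.png

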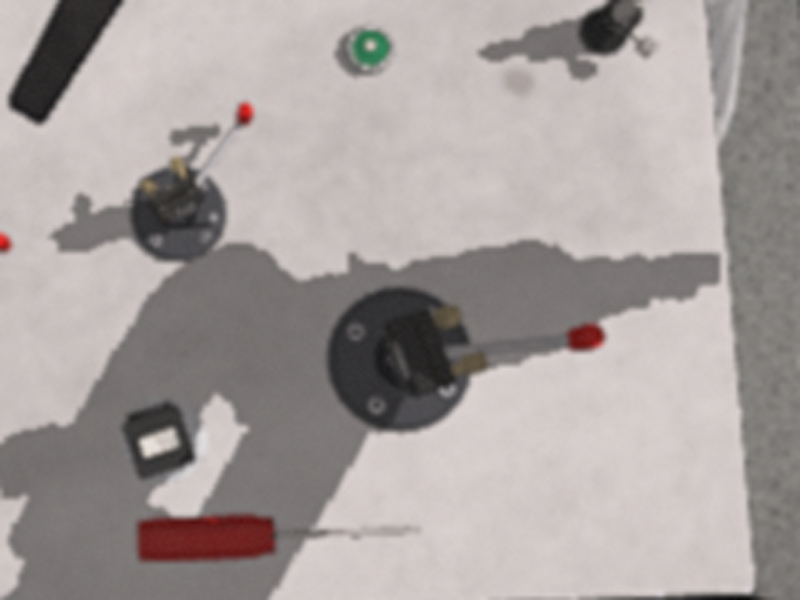

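The mount at (425,350) faces the cube at (158,440), with the plane fit giving 109.1° against 108.8°. The lever knob at (587,337) is home at its stop, the arm is clear, and the bystanders are unmoved. Handing in.

```bash
python3 -c "
from bench import robot
print(robot.hand_in())"
```

```text
the job is handed in; nothing more can be done
None
```

The job is handed in: released, the mirror points at the cube to within about 1° by the camera fit, the clamp lever is against its stop with a last push of about 10 N, and the bystanders look unmoved; the hand-in returned no verdict.

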